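Reseat the cuvette under a photometer's push-latch cover

ROBOT

A 6-joint arm with a two-finger parallel gripper is mounted at the origin on the work surface. World frame = base frame: x ahead of the robot, y to its left, z up, the work surface at z = 0. Lengths are in m, angles in rad, forces in N, time in s.
With the tool pointing down it reaches from about 0.25 to 0.775 m from the base axis. Payload 4 kg.
Tool frame: the origin (TCP) lies on the centre line of the jaws, within the pads' length; the fingertips stand 25 mm ahead of it and the grasp point (between the pads) lies 6 mm ahead of it (ctrl.tips_ahead is the z of the fingertips in the tool frame, in m); z points along the fingers, y is the direction in which the jaws open and shut (so a half turn about z gives the same grasp; the last joint's range is limited). The gripper opens to 85 mm and grips with 20 to 120 N. Pads are 22 mm wide; open, the fingers measure 114 mm over their backs; the gripper's body (76 mm by 85 mm) begins 54 mm behind the grasp point. The pads swing forward as they close: fully open they stand 13 mm farther back than shut.
Start: joints at [1.182, 0.087, 1.371, -0, 1.684, -0.103], TCP at [0.155, 0.528, 0.217] pointing down, gripper open.
Joint ranges: [-3.1, 3.1], [-0.76, 2.03], [0.27, 2.55], [-1.08, 4.22], [0.17, 2.65], [-2.57, 2.57]. Speed limits (rad/s): [2.79, 2.79, 3.14, 3.14, 3.14, 3.14].

INTERFACE

Orientations are given as [roll, pitch, yaw] about the fixed x, y, z axes, in that order (R = Rz(yaw) Ry(pitch) Rx(roll)).
In Python, from station import monitor, viewer, ctrl, finder gives the robot as it stands.
- The arm moves only by the tool move_arm, never from a script. Its argument "steps" is a list of rows, each a list of 5 numbers: the finger opening in cm, from 0 to 8.54, then the shift along the tool's x, y, z in cm, then the turn about the tool's z in degrees. A call has 1 to 12 rows; each row shifts and turns the commanded pose from where the row before left it, along the tool's axes as they then stand; what a row does not reach is not made up. A row lasts 1/8 s, in which the tool goes at most 62.5 mm and 10.7 degrees, less where a joint would pass 70% of its speed; a pose out of reach is approached as far as the arm can. A call with a gripper value outside its range is refused whole. The fingers move at their own pace and stop on an object; the grip force is fixed at half the most. Time passes only in rows, so rows that do not move let the fingers close. It gives the time, the measured TCP pose, the force and the opening at its end, in the units of the state.
- monitor.state(): the state, without advancing time (a new reading comes with each control period).
- viewer.snapshot(name): name is "side" or "top"; returns (picture, depth): 480x640x3 uint8, red, green, blue; 480x640 float32, m along the optical axis (not along the pixel's ray), 0 where there is no reading.
- viewer.calibration(name): a dict with "camera_matrix" (3x3 intrinsics, pixels), "rvec" (rotation vector, rad) and "tvec" (3), from world to camera coordinates, as OpenCV has them. Camera axes: x right, y down, z forward; pixel columns grow to the right and rows downward; lengths in m; the calibration is good to about 2 mm. A picture is of the moment at which its call begins. calibration takes no time and is no camera call.
- ctrl.finish_job(): hands the job in, once; it reports no verdict.
Trained networks look in the newest picture that a camera, given by its name, has taken for a name from the list of things; names that differ only in an ending like _2 or _b are one class to them, and where a whole thing is asked for, a point or a joint stands for the part that bears it (a point fixed in the world has none). Each returns a list of dicts, best first, with "p" (0 to 1); they miss things now and then, are a little off and sometimes report something else, mostly with a low value. They report only what shows in the picture. A call takes as long as a camera call.
- finder.look_for(camera, query): "point" ([column, row] in pixels, amid what is visible of it).
- finder.trace(camera, query): "mask" (480x640 bool, what is visible of it) and "point" ([column, row] in pixels, amid what is visible of it).
- finder.mark_of(camera, query): "point" ([column, row] in pixels: a listed point, or the origin of a listed thing).
The state is a dict: "clock": time; "joint_positions": joint angles; "dq": joint speeds; "joint_efforts": joint torques, N m; "position": TCP position; "orientation": TCP orientation; "ft_force": force on the tool from outside, world axes, zero at the start; "wrist_torque": the same for the moment, N m; "opening": opening from 0.0 (shut) to 1.0 (fully open).
Only numpy, scipy, OpenCV 4.12 (cv2) and the standard library are available. Lean on these libraries where they do the work, as an engineer would, in place of code of your own. Each camera call takes 0.05 s, during which the arm holds its last target. There are 200 camera calls.

TASK

The photometer's cover was shut on a cuvette that is not all the way down. Press the cover near its free edge and let go so that it pops open, push the cuvette down with the fingertips until it is fully home, then push the cover shut and press it until it latches, so that it stays shut when let go. Press and push only: do not draw the cuvette up, and leave the bottle, the tube, the cuvette rack and the marker standing and lying where they are.

Things in the scene. Friction and masses are not known exactly. Their poses are not given: they have to be found in the camera images.
- photometer: white bench photometer, fixed: 260 mm deep (its x) by 220 wide (its y); flat top deck 100 mm above the bench over its rear part (its x from -20 to 130 mm), sloped panel with display and keys on its -x side, towards the robot. Origin: centre of its underside, z up; turned by up to 0.4 rad either way. The deck beyond the hinge (its +y side) is flat and free for 75 mm.
- cover (a joint): cover's opening angle (rad): 0 latched shut (it rests at 0 to 0.01), 1.65 fully open (just past upright, away from the cuvette), -0.058 pressed in to its stop. Push-push latch: from shut, press to the stop and let go: it swings open by itself in about 2 s (damped spring). Push it shut, press to the stop and let go: it stays latched. Each further full press toggles it.
- cover_press (a point): centre of the ribbed press pad (34 x 16 mm) on the cover's flat top, 12 mm from the free edge, 56 mm from the hinge; moves with the cover; z axis: the cover's outward normal (up when shut). Shut it is 122.5 mm above the bench; the stop is 3.2 mm lower there, and only a press right to the stop toggles the latch for sure. The spring pushes back with 1 to 2 N at the pad.
- cover_hinge (a point): middle of the cover's hinge axis, on the photometer at (55, 33, 104.5) mm in its frame; axis along the photometer's x. The cover is a dark grey plastic hood, open underneath: 56 mm along the hinge, 68 from hinge to free edge, 24 high; shut, it lies on the -y side of the axis, with its flat top 18 mm above the axis.
- cover_edge (a point): middle of the free edge of the cover's flat top; moves with the cover. Fully open it is 66 mm above the hinge axis and 23 mm beyond it on the photometer's +y side (the flat top's foot is 18 mm beyond the axis), with the flat top facing +y; a steel striker tongue near this edge then points towards the cuvette and ends 16 mm from the axis on the -y side.
- cuvette (a joint): how far the cuvette is pushed down (m): 0.012 is fully home (hard stop); it starts between 0 and 0.005, that is 7 to 12 mm too high; below 0 is drawn up. A spring clip holds it by friction wherever it is left; about 3 N moves it. It is a clear 12.5 x 12.5 x 45 mm cell with a white stopper, upright in an aluminium holder under the cover, reached only when the cover is open.
- cuvette_top (a point): centre of the top of the cuvette's stopper; 104 mm above the bench (4 mm above the deck) when fully home. It lies 40 mm from the hinge axis, on its -y side, at the middle of the cover's width.
- bottle: bystander: amber media bottle, 70 mm diameter, 140 mm tall, blue screw cap; origin at the centre of its foot
- tube: bystander: free-standing sample tube, 29 mm diameter, 115 mm tall, blue cap; origin at the centre of its foot
- rack: bystander: white cuvette rack, 100 x 55 x 32 mm, three spare cuvettes in it standing to 56 mm; origin at the centre of its underside
- marker: bystander: yellow and black marker pen lying on the bench, 125 mm long (along its x), 18 mm thick; origin under its middle

How it is judged:
On the way, in this order (a step that is already met when the one before it is completed fails the run):
1. the cover has been pressed and has popped open (value of joint cover above 1.3 rad), for 0.2 s.
2. the cuvette is pushed fully home while the cover is open (value of joint cuvette above 0.0105 m and value of joint cover above 1 rad), for 0.2 s.
At the end, for the whole second after the job is handed in: the cover stays latched shut by itself (within 0.03 rad of 0), the cuvette is home to within 1.5 mm, and the bottle, tube, rack and marker stand or lie within 20 mm of where they were, upright as before (value of joint cover between -0.03 and 0.03 rad and velocity of joint cover below 0.05 rad/s and value of joint cuvette above 0.0105 m and distance of each of bottle, tube, rack, marker from where it was at the start of the episode below 0.02 m and angle between each of bottle, tube's own z axis and vertical below 0.2 rad); the robot touches nothing.
It fails at once if the cuvette is drawn up instead of pushed down (by more than 4 mm above its highest start) (value of joint cuvette below -0.004 m).
It fails at once if a bystander (bottle, tube, rack, marker) is moved by more than 20 mm, lifted or tipped (distance of any of bottle, tube, rack, marker from where it was at the start of the episode above 0.02 m or angle between any of bottle, tube's own z axis and vertical above 0.3 rad).
It also fails if it takes over 51 s, if anything falls off the work surface, if the arm or the gripper's body presses on something with over 40 N, if the wrist force passes 120 N, or if a joint passes its speed limit or range.

## Working session

There is one attempt and no reset: what is moved stays moved. The work goes in short steps, Python scripts to look and compute and a tool call to move; the robot and the scene stay as the last step left them, time stands still between calls to the robot, and variables do not carry over. Pictures are saved under pics/ and viewed, about 8 in all and at most 12, crops included, and the job is handed in when it is done.

Besides the shell and the picture viewer there is one more tool, called after "Emit:" in YAML: its name, and indented under it one key for each argument. move_arm: Moves the arm, as the interface text tells. Its arguments: {"type":"object","properties":{"steps":{"type":"array","items":{"type":"array","items":{"type":"number"}}}},"required":["steps"]}

```bash
mkdir -p pics; cat > h.py <<'E'
import numpy as np, cv2
from station import monitor, viewer, ctrl, finder
def cal(n):
    c=viewer.calibration(n); R,_=cv2.Rodrigues(np.array(c["rvec"],float)); return np.array(c["camera_matrix"]),R,np.array(c["tvec"],float).ravel()
def at_z(n,p,z):
    K,R,t=cal(n); d=R.T@np.linalg.solve(K,[p[0],p[1],1]); o=-R.T@t; return o+d*(z-o[2])/d[2]
def proj(n,P):
    K,R,t=cal(n); q=K@(R@np.array(P)+t); return q[:2]/q[2]
def cloud(n,D):
    K,R,t=cal(n); v,u=np.indices(D.shape); c=np.stack([(u-K[0,2])/K[0,0]*D,(v-K[1,2])/K[1,1]*D,D],-1); return (c-t)@R
E
python3 - <<'E'
from h import *
for n in ("top","side"):
    im,D=viewer.snapshot(n); cv2.imwrite(f"pics/{n}0.png",im[:,:,::-1]); np.save(f"{n}0.npy",D)
    for q in ("photometer","cover_press","cover_hinge","cover_edge","bottle","tube","rack","marker"):
        r=finder.mark_of(n,q)[:1]
        z={"cover_press":.1225,"cover_hinge":.1045,"cover_edge":.1225}.get(q,0)
        for x in r: print(n,q,np.round(x["point"]),round(x["p"],2),at_z(n,x["point"],z).round(3))
s=monitor.state();print(s["clock"],s["position"],s["orientation"],s["ft_force"],ctrl.tips_ahead)
E
```

```text
top photometer [310. 228.] 0.75 [0.519 0.022 0.   ]
top cover_press [319. 187.] 0.83 [0.581 0.001 0.123]
top cover_hinge [293. 190.] 0.93 [0.579 0.054 0.105]
top cover_edge [326. 186.] 0.75 [ 0.583 -0.014  0.123]
top bottle [170. 186.] 0.92 [0.616 0.342 0.   ]
top tube [475. 209.] 0.57 [ 0.565 -0.35   0.   ]
top rack [160. 270.] 0.63 [0.424 0.352 0.   ]
top marker [486. 326.] 0.75 [ 0.303 -0.36   0.   ]
side photometer [336. 259.] 0.66 [ 0.528  0.023 -0.   ]
side cover_press [363. 214.] 0.57 [ 0.572 -0.004  0.122]
side cover_hinge [349. 206.] 0.69 [0.578 0.052 0.105]
side cover_edge [369. 217.] 0.77 [ 0.577 -0.017  0.122]
side bottle [294. 179.] 0.59 [0.607 0.326 0.   ]
side rack [231. 198.] 0.62 [0.437 0.344 0.   ]
side marker [362. 464.] 0.58 [ 0.302 -0.366  0.   ]
0.9 [0.15505786 0.52770739 0.21687526] [ 3.14145767e+00 -8.81893634e-06  2.85583438e+00] [ 0.58083075 -0.02856435  0.1995316 ] 0.025
```

View pics/top0.png

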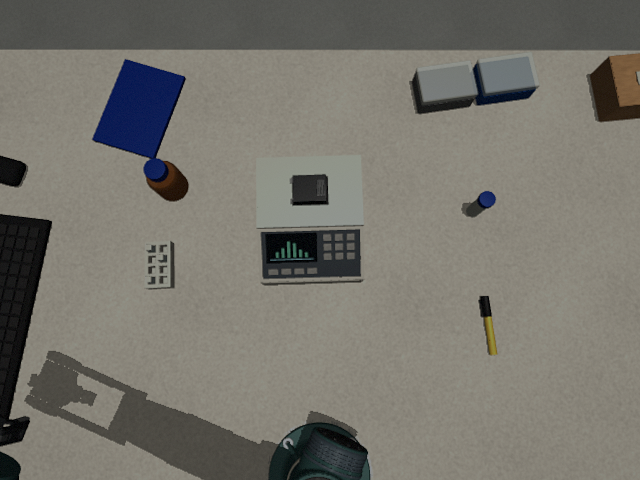

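View pics/side0.png

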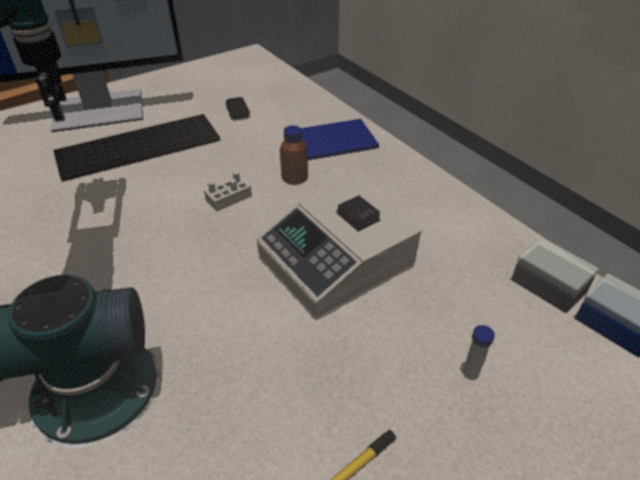

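```bash
python3 - <<'E'
from h import *
P=cloud("top",np.load("top0.npy"))
# deck: z~0.1, photometer mask
m=finder.trace("top","photometer")
mc=finder.trace("top","cover_press")
for nm,mm in(("ph",m),("cov",mc)):
    for r in mm[:1]:
        M=r["mask"]; Q=P[M]
        zr=(.09,.108) if nm=="ph" else (.115,.13)
        S=Q[(Q[:,2]>zr[0])&(Q[:,2]<zr[1])]
        rc=cv2.minAreaRect(S[:,:2].astype(np.float32)*1000)
        print(nm,r["p"],M.sum(),len(S),np.median(S[:,2]),rc,cv2.boxPoints(rc))
E
```

```text
ph 0.66 13519 7993 0.09937851010280781 ((558.828125, 21.857894897460938), (191.85009765625, 219.8756103515625), 1.7592074871063232) [[459.5733  128.79907]
 [466.3233  -90.97291]
 [658.08295 -85.08328]
 [651.33295 134.68869]]
cov 0.6 967 905 0.1226017169847606 ((577.9132690429688, 22.501934051513672), (56.539852142333984, 67.40660095214844), 0.4182679355144501) [[549.3981    55.997967]
 [549.89014  -11.406843]
 [606.42847  -10.994099]
 [605.9364    56.410713]]
```

The top picture shows the photometer at (310,220), turned about +0.03 rad. The cover is at (310,189), with its press pad on the right (−y) side at (320,187). In the side picture the bystanders stand well clear of the photometer. I'll shut the fingers, raise them a little and align the tool's x with the photometer's +y.

Emit:
move_arm:
  steps:
    - [0,0,0,-0.5,10.3]
    - [0,0,0,-0.5,10.3]
    - [0,0,0,-0.5,10.3]
    - [0,0,0,-0.5,10.3]
    - [0,0,0,-0.5,10.3]
    - [0,0,0,-0.5,10.3]
    - [0,0,0,-0.5,10.1]
    - [0,0,0,0,0]

```text
clock: 2.0
position: [0.1552, 0.5279, 0.2524]
orientation: [3.141, -0.001, 1.603]
ft_force: [0.1, 0.2, -0.5]
opening: 0.001
```

```bash
cat >> h.py <<'E'
YAW=.031; H=np.array([.5775,.055]); ex=np.array([np.cos(YAW),np.sin(YAW)]); ey=np.array([-np.sin(YAW),np.cos(YAW)])
def go(dy,tipz,dx=0):
    "cm shift in tool axes to bring tips to hinge-frame (dx,dy), height tipz"
    s=monitor.state(); p=np.array(s["position"]); R=cv2.Rodrigues(np.zeros(3))[0]
    from scipy.spatial.transform import Rotation as Ro
    R=Ro.from_euler("xyz",s["orientation"]).as_matrix()
    g=np.r_[H+dy*ey+dx*ex,tipz+ctrl.tips_ahead]
    print("now",p.round(4),"yaw",round(s["orientation"][2],3),"open",round(s["opening"],3),"F",np.round(s["ft_force"],1),"t",s["clock"],"shift cm",(R.T@(g-p)*100).round(2))
E
python3 -c "
from h import *
go(-.056,.16)"
```

```text
now [0.1552 0.5279 0.2524] yaw 1.603 open 0.001 F [ 0.1  0.2 -0.5] t 2.0 shift cm [-54.23  40.68   6.7 ]
```

Emit:
move_arm:
  steps:
    - [0,-4.52,3.39,0,0]
    - [0,-4.52,3.39,0,0]
    - [0,-4.52,3.39,0,0]
    - [0,-4.52,3.39,0,0]
    - [0,-4.52,3.39,0,0]
    - [0,-4.52,3.39,0,0]
    - [0,-4.52,3.39,0,0]
    - [0,-4.52,3.39,0,0]
    - [0,-4.52,3.39,0,0]
    - [0,-4.52,3.39,0,0]
    - [0,-4.52,3.39,0,0]
    - [0,-4.52,3.39,0,0]

```text
clock: 3.5
position: [0.5789, -0.0038, 0.2516]
orientation: [3.142, -0.0, 1.604]
ft_force: [0.3, 0.3, 0.5]
opening: -0.001
```

```bash
python3 -c "
from h import *
go(-.056,.135)
"
```

```text
now [ 0.5789 -0.0038  0.2516] yaw 1.604 open -0.001 F [0.3 0.3 0.5] t 3.5 shift cm [0.28 0.04 9.16]
```

Emit:
move_arm:
  steps:
    - [0,0.2,0,3,0]
    - [0,0,0,3,0]
    - [0,0,0,3.0,0]
    - [0,0,0,1.1,0]
    - [0,0,0,0.3,0]
    - [0,0,0,0,0]
    - [0,0,0,0,0]

```text
clock: 4.38
position: [0.5788, -0.0002, 0.1495]
orientation: [3.139, 0.0, 1.601]
ft_force: [-1.0, 0.1, 0.4]
opening: -0.003
```

Emit:
move_arm:
  steps:
    - [0,0,0,0.3,0]
    - [0,0,0,0.3,0]
    - [0,0,0,0,0]

```text
clock: 4.75
position: [0.5776, -0.0001, 0.1413]
orientation: [-3.141, -0.0, 1.601]
ft_force: [-0.4, 0.4, 0.8]
opening: 0.003
```

Emit:
move_arm:
  steps:
    - [0,0,0,0.15,0]
    - [0,0,0,0,0]

```text
clock: 5.0
position: [0.5779, -0.0002, 0.1401]
orientation: [-3.141, -0.0, 1.601]
ft_force: [-0.4, -0.2, -0.1]
opening: -0.001
```

```bash
python3 - <<'E'
from h import *
im,D=viewer.snapshot("side"); cv2.imwrite("pics/s1.png",cv2.resize(im[150:330,230:470,::-1],None,fx=3,fy=3))
print(ctrl.tips_ahead, monitor.state()["ft_force"])
E
```

```text
0.025 [-0.14401876  0.76232036 -0.20598352]
```

View pics/s1.png

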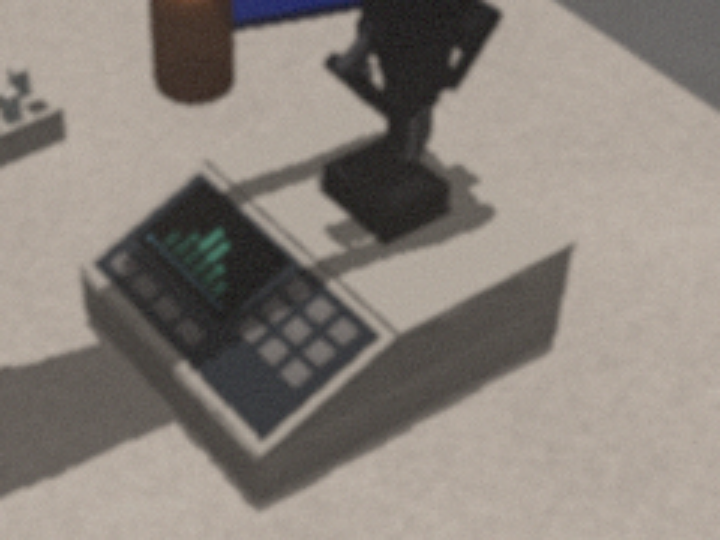

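The tips are just over or on the cover, about crop (405,165), and the cover is still shut. I'll keep pressing in small steps until the force rises.

Emit:
move_arm:
  steps:
    - [0,0,0,0.15,0]
    - [0,0,0,0,0]

```text
clock: 5.3
position: [0.5779, -0.0002, 0.1386]
orientation: [-3.141, -0.0, 1.601]
ft_force: [0.2, -0.4, -0.4]
opening: 0.0
```

Emit:
move_arm:
  steps:
    - [0,0,0,0.15,0]
    - [0,0,0,0,0]

```text
clock: 5.55
position: [0.5778, -0.0002, 0.1371]
orientation: [-3.141, -0.0, 1.601]
ft_force: [-0.7, 0.3, -0.4]
opening: 0.001
```

```bash
python3 - <<'E'
from h import *
s=monitor.state(); p=s["position"]; print(p,s["ft_force"])
im,D=viewer.snapshot("side"); cv2.imwrite("pics/s2.png",cv2.resize(im[170:250,320:410,::-1],None,fx=7,fy=7,interpolation=cv2.INTER_CUBIC))
for dx in(-.0145,.0145):
  for dy in(-.011,.011):
    c=np.r_[np.array(p[:2])+dx*ex+dy*ey,p[2]-.025]; print(dx,dy,(proj("side",c)-[320,170])*7)
for dx in(-.028,.028):
  for y in (.0,-.068): print("cover",dx,y,(proj("side",np.r_[H+y*ey+dx*ex,.1225])-[320,170])*7)
E
```

```text
[ 5.77844403e-01 -1.85486029e-04  1.37101467e-01] [-0.71315665  0.2516089  -0.37548686]
-0.0145 -0.011 [293.17127215 364.32220554]
-0.0145 0.011 [245.10137214 324.5357945 ]
0.0145 -0.011 [371.47101484 326.00513568]
0.0145 0.011 [322.98572431 287.12735204]
cover -0.028 0.0 [119.90101706 234.90040577]
cover -0.028 -0.068 [265.47671803 355.93470923]
cover 0.028 0.0 [269.4569418  166.21532227]
cover 0.028 -0.068 [417.54988932 281.99426162]
```

View pics/s2.png

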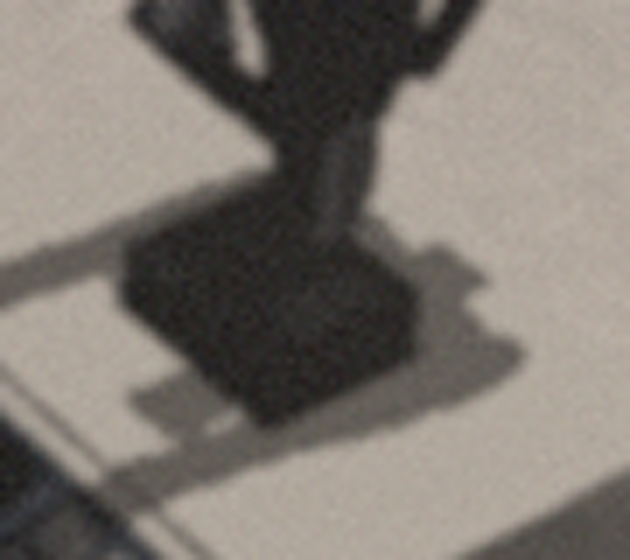

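The finger column is visible down to about crop (340,240), with the dark cover below it. I'll use depth to get the real tip height.

```bash
python3 - <<'E'
from h import *
im,D=viewer.snapshot("side"); P=cloud("side",D)
D0=np.load("side0.npy"); P0=cloud("side",D0)
# cover flat-top height before/after, tips points
for nm,Q in(("before",P0),("now",P)):
    q=(Q[...,:2]-H); a=q@ex; b=q@ey; z=Q[...,2]
    for lo in (-.068,-.056,-.044,-.03,-.015):
        m=(abs(a)<.026)&(b>lo)&(b<lo+.012)&(z>.105)&(z<.2)
        print(nm,lo,m.sum(),np.percentile(z[m],[5,25,50,75,95]).round(4))
for r in range(196,222,2):
    print(r,*[f"({x[0]:.3f},{x[1]:.3f},{x[2]:.3f})" for x in P[r,358:376:4]])
E
```

```text
before -0.068 155 [0.1069 0.1148 0.1211 0.1224 0.1235]
before -0.056 86 [0.1193 0.1205 0.1216 0.1222 0.1238]
before -0.044 97 [0.1192 0.1205 0.1212 0.1219 0.1229]
before -0.03 99 [0.1193 0.1203 0.1211 0.1218 0.1231]
before -0.015 89 [0.1194 0.1204 0.1211 0.122  0.1232]
now -0.068 381 [0.1116 0.1218 0.1614 0.1809 0.1969]
now -0.056 114 [0.1199 0.1214 0.1226 0.1243 0.1775]
now -0.044 90 [0.1192 0.1206 0.1215 0.1225 0.1235]
now -0.03 72 [0.119  0.1202 0.1212 0.1219 0.1228]
now -0.015 73 [0.119  0.1203 0.1212 0.1218 0.1226]
196 (0.565,0.006,0.166) (0.566,-0.005,0.172) (0.573,-0.007,0.170) (0.580,-0.012,0.170) (0.647,0.055,0.099)
198 (0.564,0.005,0.162) (0.563,-0.008,0.170) (0.570,-0.012,0.170) (0.582,-0.010,0.164) (0.645,0.051,0.097)
200 (0.591,0.039,0.123) (0.563,-0.009,0.167) (0.571,-0.012,0.165) (0.579,-0.013,0.162) (0.640,0.045,0.098)
202 (0.589,0.035,0.121) (0.564,-0.007,0.160) (0.570,-0.013,0.161) (0.581,-0.011,0.155) (0.635,0.039,0.098)
204 (0.585,0.031,0.121) (0.592,0.025,0.121) (0.571,-0.012,0.155) (0.606,0.017,0.120) (0.629,0.032,0.100)
206 (0.581,0.024,0.122) (0.588,0.021,0.120) (0.594,0.015,0.122) (0.599,0.008,0.124) (0.626,0.028,0.099)
208 (0.575,0.018,0.123) (0.583,0.014,0.122) (0.593,0.014,0.118) (0.598,0.006,0.121) (0.604,0.002,0.121)
210 (0.573,0.014,0.122) (0.578,0.007,0.124) (0.585,0.003,0.123) (0.593,0.001,0.121) (0.598,-0.006,0.123)
212 (0.570,0.010,0.121) (0.575,0.004,0.122) (0.582,-0.001,0.123) (0.589,-0.005,0.122) (0.596,-0.009,0.121)
214 (0.568,0.007,0.119) (0.572,0.000,0.121) (0.577,-0.007,0.123) (0.584,-0.011,0.123) (0.593,-0.012,0.120)
216 (0.562,-0.001,0.121) (0.568,-0.006,0.122) (0.574,-0.011,0.122) (0.581,-0.015,0.122) (0.593,-0.013,0.115)
218 (0.558,-0.005,0.121) (0.563,-0.012,0.124) (0.572,-0.014,0.120) (0.584,-0.012,0.113) (0.594,-0.013,0.109)
220 (0.554,-0.011,0.121) (0.562,-0.014,0.120) (0.571,-0.015,0.116) (0.584,-0.013,0.109) (0.593,-0.014,0.105)
```

Depth puts the visible tips near z≈0.152, while TCP−25 mm would be 0.112. That is about 40 mm higher than the reported pose implies. I'll trust the cameras, go down in stages and re-measure.

Emit:
move_arm:
  steps:
    - [0,0,0,0.7,0]
    - [0,0,0,0.7,0]
    - [0,0,0,0,0]

```text
clock: 6.02
position: [0.5772, -0.0001, 0.1219]
orientation: [-3.139, -0.0, 1.601]
ft_force: [-0.0, 0.8, 0.6]
opening: -0.005
```

```bash
cat >> h.py <<'E'
def tip():
    im,D=viewer.snapshot("side"); P=cloud("side",D); q=P[...,:2]-H; a=q@ex; b=q@ey; s=monitor.state(); p=np.array(s["position"]); c=(p[:2]-H); 
    m=(abs(a-c@ex)<.012)&(abs(b-c@ey)<.02)&(P[...,2]>.1265)&(D>0); z=np.sort(P[...,2][m])
    print("tcp",p.round(4),"F",np.round(s["ft_force"],1),"n",m.sum(),"low z",z[:12].round(4), "b,a of low",np.median(b[m][np.argsort(P[...,2][m])[:30]]),np.median(a[m][np.argsort(P[...,2][m])[:30]]), "hinge-frame tcp",c@ex,c@ey)
    return im,P
E
python3 - <<'E'
from h import *
im,P=tip()
s=monitor.state(); print(s["joint_positions"],s["orientation"])
z=P[...,2]; g=(abs(P[...,0]-.578)<.08)&(abs(P[...,1])<.08)&(z>.13)
h,e=np.histogram(z[g],bins=np.arange(.13,.34,.01))
for i in range(len(h)):
    m=g&(z>e[i])&(z<e[i+1])
    if m.sum(): print(e[i].round(2),h[i],"x",P[m][:,0].min().round(3),P[m][:,0].max().round(3),"y",P[m][:,1].min().round(3),P[m][:,1].max().round(3))
E
```

```text
tcp [ 5.775e-01 -2.000e-04  1.225e-01] F [ 0.8 -0.1 -0.3] n 588 low z [0.136  0.1374 0.1378 0.1385 0.1389 0.1396 0.1397 0.14   0.1403 0.1405
 0.141  0.1412] b,a of low -0.0649125472066174 -0.008021513607562954 hinge-frame tcp -0.0016845268174477772 -0.055144068773242745
[-9.85016391e-02  1.85457994e-01  1.44858285e+00  7.76470669e-05
  1.50898921e+00 -1.28608138e-01] [-3.14017707e+00 -2.61203493e-04  1.60089779e+00]
0.13 7 x 0.57 0.583 y -0.011 -0.005
0.14 55 x 0.561 0.59 y -0.014 0.004
0.15 55 x 0.56 0.59 y -0.013 0.007
0.16 60 x 0.562 0.589 y -0.013 0.004
0.17 40 x 0.56 0.602 y -0.014 -0.005
0.18 133 x 0.541 0.612 y -0.017 0.011
0.19 121 x 0.533 0.625 y -0.017 0.014
0.2 170 x 0.525 0.627 y -0.019 0.017
0.21 172 x 0.518 0.639 y -0.019 0.006
0.22 283 x 0.514 0.637 y -0.021 0.01
0.23 210 x 0.519 0.63 y -0.021 0.004
0.24 159 x 0.535 0.618 y -0.022 0.008
0.25 70 x 0.536 0.563 y -0.015 0.006
0.26 114 x 0.538 0.6 y -0.038 0.013
0.27 199 x 0.538 0.604 y -0.04 0.018
0.28 198 x 0.538 0.601 y -0.039 0.02
0.29 209 x 0.539 0.604 y -0.041 0.022
0.3 322 x 0.538 0.61 y -0.04 0.031
0.31 143 x 0.539 0.596 y -0.038 0.015
0.32 176 x 0.539 0.603 y -0.039 0.021
```

The tips are really at TCP+14.5 mm (z 0.137 now), with xy as expected. I'll carry on down to the pad.

Emit:
move_arm:
  steps:
    - [0,0,0,0.6,0]
    - [0,0,0,0.5,0]
    - [0,0,0,0.2,0]
    - [0,0,0,0,0]

```text
clock: 6.58
position: [0.5778, -0.0002, 0.11]
orientation: [-3.141, -0.0, 1.601]
ft_force: [0.1, 0.7, 1.7]
opening: -0.0
```

Emit:
move_arm:
  steps:
    - [0,0,0,0.2,0]
    - [0,0,0,0,0]

```text
clock: 6.82
position: [0.5781, -0.0002, 0.1084]
orientation: [3.141, -0.0, 1.601]
ft_force: [0.1, -0.6, -0.2]
opening: 0.007
```

Emit:
move_arm:
  steps:
    - [0,0,0,0.15,0]
    - [0,0,0,0,0]

```text
clock: 7.08
position: [0.5782, -0.0006, 0.1071]
orientation: [3.141, 0.001, 1.601]
ft_force: [-0.0, -1.0, 0.8]
opening: 0.001
```

Emit:
move_arm:
  steps:
    - [0,0,0,0.15,0]
    - [0,0,0,0,0]

```text
clock: 7.32
position: [0.5782, -0.0005, 0.1055]
orientation: [3.141, 0.0, 1.601]
ft_force: [-0.7, -1.5, 1.7]
opening: -0.001
```

Emit:
move_arm:
  steps:
    - [0,0,0,0.15,0]
    - [0,0,0,0,0]

```text
clock: 7.58
position: [0.5783, -0.0005, 0.1052]
orientation: [3.14, 0.001, 1.601]
ft_force: [-1.9, -2.2, 6.7]
opening: -0.003
```

Emit:
move_arm:
  steps:
    - [0,0,0,0.15,0]
    - [0,0,0,0,0]

```text
clock: 7.82
position: [0.5784, -0.0005, 0.105]
orientation: [3.139, 0.001, 1.601]
ft_force: [-4.0, -2.4, 11.0]
opening: 0.0
```

The force rises sharply at TCP z 0.105, so the cover is at its stop. I'll let go straight up.

Emit:
move_arm:
  steps:
    - [0,0,0,-2,0]
    - [0,0,0,-5,0]
    - [0,0,0,-5,0]
    - [0,0,0,-2,0]
    - [0,0,0,0,0]
    - [0,0,0,0,0]
    - [0,0,0,0,0]
    - [0,0,0,0,0]
    - [0,0,0,0,0]
    - [0,0,0,0,0]
    - [0,0,0,0,0]
    - [0,0,0,0,0]

```text
clock: 9.32
position: [0.578, -0.0002, 0.2424]
orientation: [3.141, -0.0, 1.601]
ft_force: [-0.9, -0.6, 0.2]
opening: -0.001
```

Emit:
move_arm:
  steps:
    - [0,0,0,0,0]
    - [0,0,0,0,0]
    - [0,0,0,0,0]
    - [0,0,0,0,0]
    - [0,0,0,0,0]
    - [0,0,0,0,0]
    - [0,0,0,0,0]
    - [0,0,0,0,0]
    - [0,0,0,0,0]
    - [0,0,0,0,0]

```text
clock: 10.58
position: [0.5779, -0.0002, 0.2423]
orientation: [3.142, -0.0, 1.601]
ft_force: [-0.6, -0.6, -0.2]
opening: 0.004
```

```bash
python3 - <<'E'
from h import *
im,P=tip(); cv2.imwrite("pics/s3.png",cv2.resize(im[130:330,230:470,::-1],None,fx=3,fy=3))
for q,z in(("cuvette_top",.113),("cover_edge",.1705),("cover_hinge",.1045)):
    for x in finder.mark_of("side",q)[:1]:
        g=at_z("side",x["point"],z); print(q,x["p"],np.round(x["point"]),g.round(4),"hinge frame",((g[:2]-H)@ex).round(4),((g[:2]-H)@ey).round(4))
go(-.040,.12)
E
```

```text
tcp [ 5.779e-01 -2.000e-04  2.423e-01] F [ 0.8 -0.7 -0.3] n 585 low z [0.2553 0.2556 0.2567 0.2569 0.2571 0.2574 0.2577 0.258  0.2585 0.2591
 0.2594 0.2598] b,a of low -0.06422065870603619 -0.006360692648261904 hinge-frame tcp -0.0012620773278304753 -0.05517422385370787
cuvette_top 0.55 [363. 212.] [0.5836 0.0122 0.113 ] hinge frame 0.0048 -0.043
cover_edge 0.74 [344. 178.] [0.5744 0.0656 0.1705] hinge frame -0.0027 0.0107
cover_hinge 0.65 [346. 208.] [0.5708 0.0503 0.1045] hinge frame -0.0068 -0.0044
now [ 5.780e-01 -2.000e-04  2.423e-01] yaw 1.601 open -0.004 F [-0.5  1.2  0.2] t 10.775 shift cm [1.52 0.12 9.73]
```

View pics/s3.png

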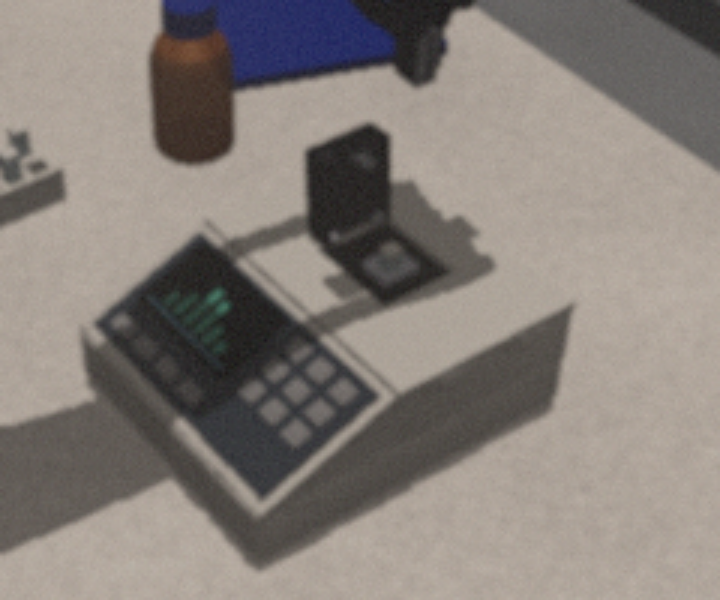

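The cover has popped fully open, and the white stopper shows at crop (393,260). The tips go over the cuvette, then down.

Emit:
move_arm:
  steps:
    - [0,1.3,0.1,0,0]
    - [0,0,0,3.5,0]
    - [0,0,0,4,0]
    - [0,0,0,3.5,0]
    - [0,0,0,2,0]
    - [0,0,0,0.5,0]
    - [0,0,0,0,0]

```text
clock: 11.65
position: [0.5788, 0.0133, 0.1078]
orientation: [3.141, -0.0, 1.601]
ft_force: [0.1, -0.8, 1.0]
opening: -0.003
```

```bash
python3 - <<'E'
from h import *
im,P=tip(); cv2.imwrite("pics/s4.png",cv2.resize(im[160:240,310:410,::-1],None,fx=6,fy=6,interpolation=cv2.INTER_CUBIC))
E
```

```text
tcp [0.5793 0.0131 0.1086] F [ 0.3 -0.3  0.3] n 545 low z [0.1267 0.1268 0.1271 0.1277 0.128  0.1283 0.1283 0.1288 0.1289 0.13
 0.1307 0.1308] b,a of low -0.0518927707477055 -0.005057340675098556 hinge-frame tcp 0.0005185039655773475 -0.041890025334305206
```

View pics/s4.png

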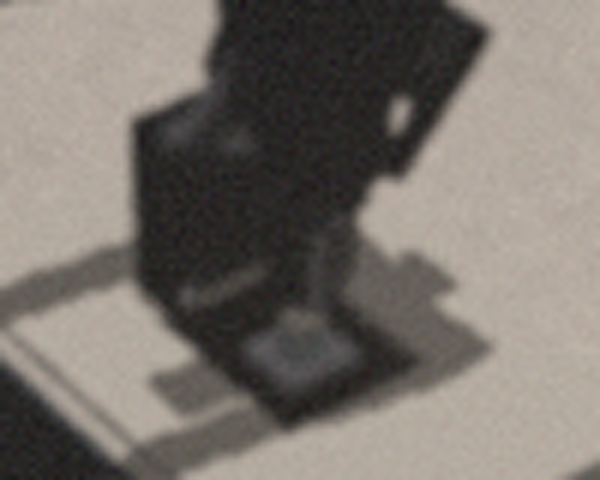

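The tip at crop (320,305) is right above the stopper at (300,335). I'll push down and watch the force.

Emit:
move_arm:
  steps:
    - [0,0,0,0.4,0]
    - [0,0,0,0.4,0]
    - [0,0,0,0.3,0]
    - [0,0,0,0.2,0]
    - [0,0,0,0,0]

```text
clock: 12.32
position: [0.579, 0.0128, 0.0946]
orientation: [3.14, -0.0, 1.601]
ft_force: [1.3, 0.3, 1.9]
opening: -0.0
```

Emit:
move_arm:
  steps:
    - [0,0,0,0.2,0]
    - [0,0,0,0.2,0]
    - [0,0,0,0,0]

```text
clock: 12.7
position: [0.5788, 0.0128, 0.0902]
orientation: [3.141, -0.0, 1.601]
ft_force: [1.3, -0.5, 2.1]
opening: 0.001
```

Emit:
move_arm:
  steps:
    - [0,0,0,0.2,0]
    - [0,0,0,0,0]

```text
clock: 12.95
position: [0.5789, 0.0128, 0.0895]
orientation: [3.14, 0.0, 1.601]
ft_force: [-0.9, 0.6, 6.6]
opening: 0.0
```

Emit:
move_arm:
  steps:
    - [0,0,0,0.2,0]
    - [0,0,0,0,0]
    - [0,0,0,0,0]

```text
clock: 13.32
position: [0.579, 0.0128, 0.0894]
orientation: [3.139, 0.0, 1.601]
ft_force: [-2.5, 0.3, 13.3]
opening: -0.001
```

The push ended hard on the stop with the tip at about z 0.104, so the cuvette is home. I'll lift and go over to the +y side of the cover.

Emit:
move_arm:
  steps:
    - [0,0,0,-2,0]
    - [0,0,0,-5,0]
    - [0,0,0,-5,0]
    - [0,0,0,-3.5,0]
    - [0,3.5,0,0,0]
    - [0,3.7,0,0,0]
    - [0,3.5,0,0,0]
    - [0,0,0,0,0]

```text
clock: 14.32
position: [0.5741, 0.1218, 0.2397]
orientation: [-3.138, -0.0, 1.605]
ft_force: [0.3, 0.4, -0.2]
opening: -0.003
```

```bash
python3 - <<'E'
from h import *
im,P=tip(); cv2.imwrite("pics/s5.png",cv2.resize(im[130:250,290:430,::-1],None,fx=5,fy=5,interpolation=cv2.INTER_CUBIC))
th=np.radians([95,85,75,65,55,45,35,25,15,5,0]); s=np.linspace(50,62,len(th))
y=18*np.sin(th)-s*np.cos(th)+11; z=104.5+18*np.cos(th)+s*np.sin(th)
print(np.c_[np.degrees(th),y,z-14.3].round(1))  # centre y (hinge frame), TCP z
E
```

```text
tcp [0.5744 0.1204 0.2399] F [-0.3 -0.7 -0.7] n 562 low z [0.2514 0.2537 0.2539 0.254  0.2543 0.2545 0.2546 0.2553 0.2555 0.2557
 0.2559 0.2573] b,a of low 0.05791776820037256 -0.00641792360375593 hinge-frame tcp -0.0010455027665416134 0.06547995735063232
[[ 95.   33.3 138.4]
 [ 85.   24.5 142.8]
 [ 75.   14.8 145.5]
 [ 65.    4.7 146.4]
 [ 55.   -5.7 145.4]
 [ 45.  -15.9 142.5]
 [ 35.  -25.5 137.8]
 [ 25.  -34.3 131.2]
 [ 15.  -41.9 123. ]
 [  5.  -48.  113.4]
 [  0.  -51.  108.2]]
```

View pics/s5.png

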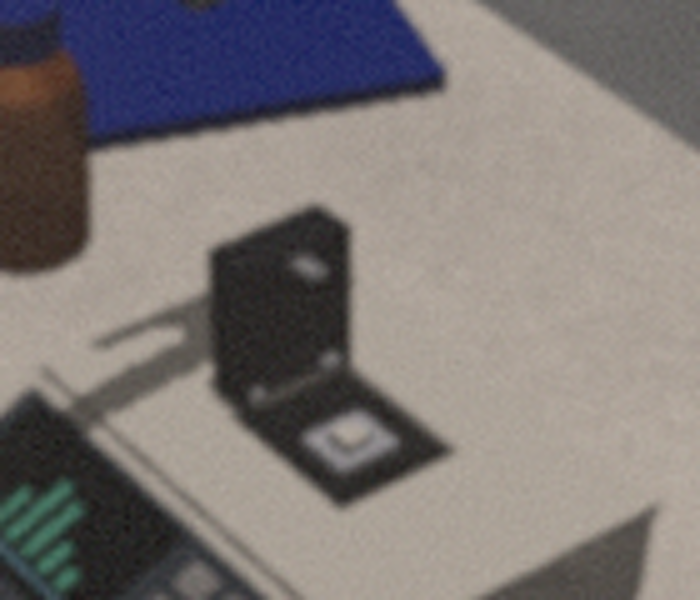

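The cover stands upright and the stopper now sits low in the holder at crop (352,435). I'll go down behind the cover and approach it.

Emit:
move_arm:
  steps:
    - [0,0,0,3.5,0]
    - [0,0,0,4,0]
    - [0,0,0,2.6,0]
    - [0,-1.2,0,0,0]
    - [0,-1.2,0,0,0]
    - [0,-0.8,0,0,0]
    - [0,0,0,0,0]

```text
clock: 15.25
position: [0.5773, 0.087, 0.1421]
orientation: [3.138, -0.001, 1.6]
ft_force: [0.5, 2.4, 0.8]
opening: 0.0
```

```bash
python3 - <<'E'
from h import *
im,P=tip()
E
```

```text
tcp [0.5771 0.0875 0.1418] F [ 1.4  1.  -0.2] n 507 low z [0.1267 0.1269 0.1271 0.1277 0.1282 0.1282 0.1282 0.1283 0.1284 0.1287
 0.1289 0.1292] b,a of low 0.016006738063717982 0.0017798009589211575 hinge-frame tcp 0.0006328479140106487 0.03253628484019459
```

Emit:
move_arm:
  steps:
    - [0,-0.4,0,0,0]
    - [0,-0.4,0,-0.1,0]
    - [0,-0.5,0,-0.2,0]
    - [0,-0.5,0,-0.1,0]
    - [0,-0.5,0,0,0]
    - [0,-0.5,0,0,0]
    - [0,-0.5,0,0.1,0]
    - [0,-0.5,0,0,0]
    - [0,-0.5,0,0.1,0]
    - [0,-0.5,0,0.2,0]

```text
clock: 16.55
position: [0.5778, 0.0395, 0.1404]
orientation: [3.141, -0.0, 1.601]
ft_force: [0.0, 1.1, 0.3]
opening: -0.0
```

```bash
python3 - <<'E'
from h import *
im,P=tip(); cv2.imwrite("pics/s6.png",cv2.resize(im[130:250,290:430,::-1],None,fx=5,fy=5,interpolation=cv2.INTER_CUBIC))
E
```

```text
tcp [0.5778 0.0387 0.14  ] F [0.8 0.1 0.6] n 593 low z [0.1519 0.154  0.1568 0.1574 0.1575 0.1576 0.1587 0.1589 0.1589 0.1593
 0.1593 0.1596] b,a of low -0.025382519106640668 -0.004215308442021573 hinge-frame tcp -0.00019091763499876811 -0.01628946202701809
```

View pics/s6.png

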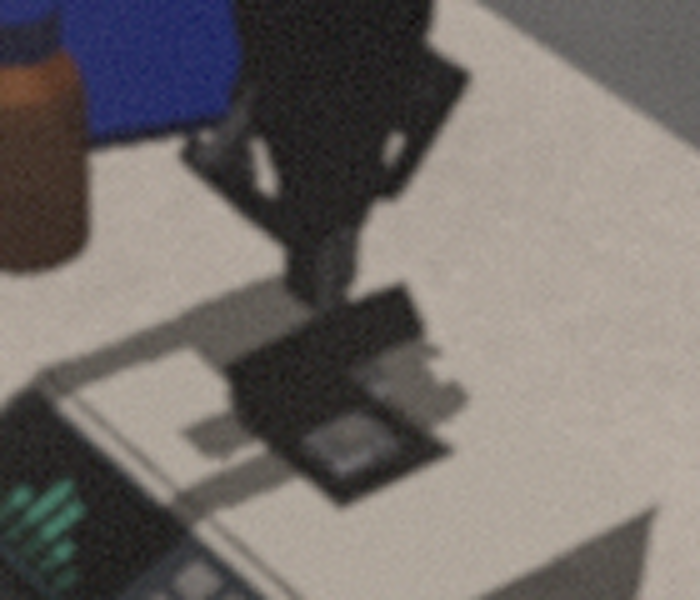

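The cover is about halfway shut, with the fingertip on its outer face at crop (325,300). I'll follow it down.

Emit:
move_arm:
  steps:
    - [0,-0.5,0,0.15,0]
    - [0,-0.5,0,0.2,0]
    - [0,-0.4,0,0.3,0]
    - [0,-0.4,0,0.3,0]
    - [0,-0.4,0,0.4,0]
    - [0,-0.4,0,0.4,0]
    - [0,-0.3,0,0.4,0]
    - [0,-0.3,0,0.5,0]
    - [0,-0.3,0,0.3,0]
    - [0,-0.2,0,0.1,0]
    - [0,-0.2,0,0,0]
    - [0,0,0,0,0]

```text
clock: 18.1
position: [0.5789, 0.0004, 0.1099]
orientation: [-3.142, 0.001, 1.601]
ft_force: [-0.1, -0.2, 0.3]
opening: 0.004
```

```bash
python3 - <<'E'
from h import *
im,P=tip(); q=P[...,:2]-H; a=q@ex; b=q@ey; z=P[...,2]
for lo in(-.068,-.056,-.044,-.03,-.015):
    m=(abs(a)<.026)&(b>lo)&(b<lo+.01)&(z>.105)&(z<.15); print(lo,m.sum(),np.percentile(z[m],[25,50,75]).round(4))
E
```

```text
tcp [5.79e-01 4.00e-04 1.10e-01] F [-0.1 -0.9  0.3] n 556 low z [0.1269 0.1273 0.1281 0.1288 0.1293 0.1295 0.1295 0.1299 0.1307 0.1309
 0.131  0.131 ] b,a of low -0.06460750756525688 -0.003782129485686947 hinge-frame tcp -0.0002418135143561872 -0.0546035407619659
-0.068 230 [0.1212 0.1244 0.1383]
-0.056 55 [0.1225 0.1237 0.1361]
-0.044 32 [0.1219 0.1226 0.1233]
-0.03 51 [0.1212 0.1219 0.1227]
-0.015 46 [0.1203 0.1214 0.122 ]
```

The finger is over the pad and holding the cover nearly flat. I'll press it to the stop.

Emit:
move_arm:
  steps:
    - [0,0,0,0.2,0]
    - [0,0,0,0.2,0]
    - [0,0,0,0.2,0]
    - [0,0,0,0,0]

```text
clock: 18.65
position: [0.5794, 0.0001, 0.1052]
orientation: [3.14, 0.001, 1.601]
ft_force: [-3.0, -2.7, 5.4]
opening: -0.003
```

Emit:
move_arm:
  steps:
    - [0,0,0,0.2,0]
    - [0,0,0,0.1,0]
    - [0,0,0,0,0]

```text
clock: 19.02
position: [0.5796, 0.0001, 0.105]
orientation: [3.138, 0.002, 1.601]
ft_force: [-5.9, -2.0, 14.9]
opening: 0.003
```

The cover is at the stop with 15 N on it. I'll let go and watch.

Emit:
move_arm:
  steps:
    - [0,0,0,-2,0]
    - [0,0,0,-5,0]
    - [0,0,0,-5,0]
    - [0,0,0,-2,0]
    - [0,0,0,0,0]
    - [0,0,0,0,0]
    - [0,0,0,0,0]
    - [0,0,0,0,0]
    - [0,0,0,0,0]
    - [0,0,0,0,0]
    - [0,0,0,0,0]
    - [0,0,0,0,0]

```text
clock: 20.52
position: [0.5789, 0.0008, 0.2409]
orientation: [3.141, -0.0, 1.601]
ft_force: [-0.1, 0.0, 0.6]
opening: 0.002
```

Emit:
move_arm:
  steps:
    - [0,0,0,0,0]
    - [0,0,0,0,0]
    - [0,0,0,0,0]
    - [0,0,0,0,0]
    - [0,0,0,0,0]
    - [0,0,0,0,0]
    - [0,0,0,0,0]
    - [0,0,0,0,0]

```text
clock: 21.52
position: [0.5789, 0.0008, 0.2408]
orientation: [3.142, -0.0, 1.601]
ft_force: [-1.1, -0.1, -0.8]
opening: -0.0
```

```bash
python3 - <<'E'
from h import *
im,P=tip(); q=P[...,:2]-H; a=q@ex; b=q@ey; z=P[...,2]
for lo in(-.068,-.056,-.044,-.03,-.015):
    m=(abs(a)<.026)&(b>lo)&(b<lo+.012)&(z>.105)&(z<.2); print(lo,m.sum(),np.percentile(z[m],[5,25,50,75,95]).round(4))
cv2.imwrite("pics/s7.png",cv2.resize(im[110:290,220:460,::-1],None,fx=3,fy=3))
viewer.snapshot("top")
for n,l in(("top",("bottle","tube","rack","marker")),):
  for o in l:
    for x in finder.mark_of(n,o)[:1]: print(o,np.round(x["point"]),at_z(n,x["point"],0).round(3))
E
```

```text
tcp [0.5789 0.0008 0.2408] F [-0.7 -0.1  1.1] n 572 low z [0.2542 0.2543 0.2544 0.2548 0.255  0.2555 0.2559 0.2559 0.2562 0.2562
 0.2568 0.2575] b,a of low -0.062217526313831414 -0.006422825902808707 hinge-frame tcp -0.00026354255898942904 -0.05419969013142309
-0.068 148 [0.1087 0.1182 0.1215 0.1223 0.1238]
-0.056 87 [0.1196 0.1211 0.1219 0.1223 0.124 ]
-0.044 94 [0.119  0.1204 0.1211 0.1221 0.1234]
-0.03 92 [0.1193 0.1204 0.1213 0.1224 0.1237]
-0.015 93 [0.1185 0.1202 0.1208 0.1217 0.1231]
bottle [170. 187.] [0.614 0.34  0.   ]
tube [475. 210.] [ 0.562 -0.349  0.   ]
rack [160. 268.] [0.429 0.353 0.   ]
marker [485. 326.] [ 0.305 -0.358  0.   ]
```

View pics/s7.png

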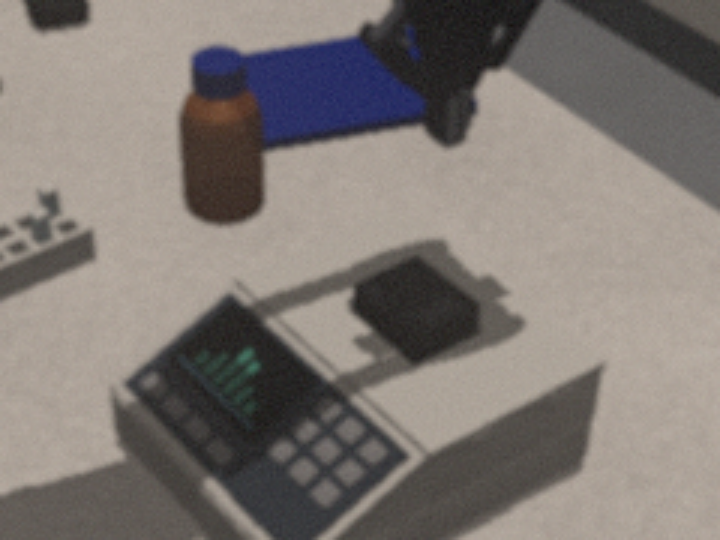

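The cover stays shut at crop (415,305), flat at the same height as at the start. The bystanders haven't moved and the arm is clear, so I'm handing in.

```bash
python3 -c "
from h import *
print(ctrl.finish_job())"
```

```text
the job is handed in; nothing more can be done
None
```

I pressed the cover to its stop and let go, and it popped fully open. I then pushed the cuvette home, swung the cover shut from behind, pressed it to the stop at about 15 N, and let go. I handed the job in at about 22 s; no verdict was reported.

- **Cover:** about 2.5 s after release it was still shut, its top flat at about 121–122 mm, the same as at the start by depth.
- **Cuvette:** the push ended on a hard stop at 13 N with the tips at about 104 mm. It looked seated in the picture taken before closing. I couldn't see it again once the cover was shut.
- **Bystanders:** all four were within about 5 mm of their starting positions, which is within the detector's scatter.
- **Disagreement:** the fingertips were about 39 mm higher than the reported TCP pose and `ctrl.tips_ahead` implied, as seen in side-camera depth and confirmed when the cover reached its stop. I used the measured offset for every height after that. The early descents by the reported pose stopped short of the cover and touched nothing.

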